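# Draw the long cell bar out of the photometer well

## Robot

A 7-joint arm with a two-finger parallel gripper is mounted at the origin on the work surface. World frame = base frame: x ahead of the robot, y to its left, z up, the work surface at z = 0. Lengths are in mm, angles in rad, forces in N, time in s.
With the tool pointing down it reaches from about 350 to 775 mm from the base axis. Payload 3.1 kg.
Tool frame: the origin (TCP) lies midway between the tips of the shut fingers; the grasp point (between the pads) lies 19 mm behind it (grip_point_offset is the x of the grasp point in the tool frame, in mm); x points along the fingers, z is the direction in which the jaws open and shut, and the axes are right-handed (so a half turn about x gives the same grasp; the last joint's range is limited). The gripper opens to 85 mm and grips with 20 to 120 N. Pads are 22 mm wide; open, the fingers measure 114 mm over their backs; the gripper's body (76 mm by 85 mm) begins 54 mm behind the grasp point. The pads swing forward as they close: fully open they stand 13 mm farther back than shut.
Start: joints at [1.073, 0.311, 0.014, 1.512, -0.004, 1.319, -0.027], TCP at [242.133, -493.852, 204.904] pointing down, gripper open.
Joint ranges: [-2.7, 2.7], [-0.3, 1.91], [-1.27, 1.3], [0.12, 2.57], [-1.44, 4.58], [0.2, 2.03], [-3.05, 3.05]. Speed limits (rad/s): [2.79, 2.79, 3.14, 3.14, 3.14, 3.14, 3.14].

## Interface

Orientations are given as [roll, pitch, yaw] about the fixed x, y, z axes, in that order (R = Rz(yaw) Ry(pitch) Rx(roll)).
In Python, from bench import get_state, capture, camera_params, job_done, grip_point_offset gives the robot as it stands.
- The arm moves only by the tool play_rows, never from a script. Its argument "targets" is text: rows parted by semicolons, each of 5 numbers parted by spaces: the opening, from 0 (shut) to 1 (fully open), then the shift along the world's x, y, z in mm, then the turn about the world's z in degrees. A call has 1 to 12 rows; each row shifts and turns the commanded pose from where the row before left it; what a row does not reach is not made up. A row lasts 1/12 s, in which the tool goes at most 41.7 mm and 7.16 degrees, less where a joint would pass 70% of its speed; a pose out of reach is approached as far as the arm can. A call with a gripper value outside its range is refused whole. The fingers move at their own pace and stop on an object; "grip_force" is the grip in N (left out, the last holds). Time passes only in rows, so rows that do not move let the fingers close. It gives the time, the measured TCP pose, the force and the opening at its end, in the units of the state.
- get_state(): the state, without advancing time (a new reading comes with each control period).
- capture(name): name is "side" or "top"; returns the picture (384x512x3 uint8, red, green, blue); there is no depth.
- camera_params(name): a dict with "camera_matrix" (3x3 intrinsics, pixels), "extrinsics" (4x4, takes a point from camera to world coordinates). Camera axes: x right, y down, z forward; pixel columns grow to the right and rows downward; lengths in mm; the calibration is good to about 2 mm. A picture is of the moment at which its call begins. camera_params takes no time and is no camera call.
- job_done(): hands the job in, once; it reports no verdict.
The state is a dict: "time_s": time; "q": joint angles; "qvel": joint speeds; "joint_efforts": joint torques, N m; "ee_pos": TCP position; "eef_rot": TCP orientation; "ft_force": force on the tool from outside, world axes, zero at the start; "torque": the same for the moment, N m; "opening": finger opening in mm.
Only numpy, scipy, OpenCV 4.12 (cv2) and the standard library are available. Lean on these libraries where they do the work, as an engineer would, in place of code of your own. Each camera call takes 0.05 s, during which the arm holds its last target.

## Task

Take the long aluminium cell bar out of the photometer's sample well; it is longer than the opening, so first slide it along the well floor until the round spot on its top lies under the tip of the steel pointer, and let it rest there for a second. Then raise the end away from the pointer first, draw the bar out slantwise through the opening, and finish while still holding it in the gripper, motionless, with all of it at least 3 cm above the photometer's deck and touching nothing else. Leave the other things on the deck and bench where they are.

Things in the scene. Friction and masses are not known exactly. Their poses are not given: they have to be found in the camera images.
- photometer: Beige photometer fixed to the bench, 300 (x) by 460 (y) by 130 mm high; origin at the centre of its underside, z up. Its deck is flat, top at z = 130 mm. Two loose things stand on the deck near its corners.
- opening (a point): Centre of the rectangular opening in the deck, at deck level (photometer frame 0, 0, 130 mm; same axes). Opening: x -55 to 55, y -80 to 80 mm. The well below has its flat floor at 55 mm under the deck top, is 110 mm wide in x, too, but runs from y -160 to 160: at both ends a lip of the deck, 8 mm thick, roofs 80 mm of it. The -y lip carries the pointer.
- pointer_tip (a point): Tip of the fixed steel pointer: a tapered finger, 7 mm thick, that lies along the photometer's y on the middle of the -y lip and points to +y, its tip reaching 12 mm out over the opening (photometer frame: x 0, y -68, z 133.5 mm). Axes as the photometer's.
- cell_bar: Loose aluminium bar, 0.17 to 0.29 kg, flat on the well floor, roughly along the photometer's y, its +y the same way. 22 mm wide (x), 210 long (y), 18 high; origin: centre of its underside. A lifting block as wide as the bar, 40 mm long (y -8 to 32), rises on it to z = 40 mm: grip it there across x. Small dark squares are cell pockets: one near the -y end, three on the +y half.
- bar_spot (a point): Round dark spot, 10 mm across, on the bar's top, between block and -y end (bar frame: 0, -35, 18 mm). It starts 35 to 60 mm to +y of the pointer tip. Once it is under the tip, the bar's +y end is 8 mm inside the edge of the +y lip, free to rise, and 58 mm of its -y end are under the -y lip, with room there to tilt about 20 degrees; draw it to +y and up before tilting further.
- near_end (a point): Centre of the bar's -y end face, the end at the pointer's side (bar frame: 0, -105, 9 mm).
- far_end (a point): Centre of the bar's +y end face, the end away from the pointer, which is raised first (bar frame: 0, 105, 9 mm).
- jar: Bystander: small glass screw-top jar, 42 mm across, 55 mm high, on the deck near its +x +y corner; origin under its centre.
- cell_tray: Bystander: small grey open tray, 60 by 90 mm, about 34 mm high with the clear cells in it, on the deck near its -x -y corner; origin under its centre.
- amber: Bystander: amber bottle, 68 mm across, 170 mm high, standing on the bench on the left; origin under its centre.
- beaker: Bystander: glass beaker, 72 mm across, 85 mm high, standing on the bench on the right; origin under its centre.
- well_cover: Bystander: the photometer's beige well cover, 130 by 180 by 16 mm with a dark grip up to 34 mm, lying on the bench on the right; origin under its centre.
- driver: Bystander: screwdriver, 160 mm long, lying on the bench on the left.
- weight: Bystander: brass knob weight, 38 mm across, 50 mm high, on the bench on the right; origin under its centre.
Mind the look-alikes: they are no part of the job. Of the things that look like the cell_bar, the largest one is meant.

How it is judged:
By the outcome, as a careful person would: the job done as asked, in the order asked, and still so for the second after the job is handed in, while the arm keeps its last pose, push and grip.
It also fails if it takes over 45 s, if anything falls off the work surface, if the arm or the gripper's body presses on something with over 40 N, if the wrist force passes 120 N, or if a joint passes its speed limit or range.

## Working session

There is one attempt and no reset: what is moved stays moved. The work goes in short steps, Python scripts to look and compute and a tool call to move; the robot and the scene stay as the last step left them, time stands still between calls to the robot, and variables do not carry over. Pictures are saved under pics/ and viewed, and the job is handed in when it is done.

Besides the shell and the picture viewer there is one more tool, called after "Call:" in YAML: its name, and indented under it one key for each argument. play_rows: Moves the arm, as the interface text tells. Its arguments: {"type":"object","properties":{"targets":{"type":"string"},"grip_force":{"type":"number"}},"required":["targets"]}

```bash
ls; mkdir -p pics; python3 - <<'E'
from bench import *
import cv2
s=get_state(); print({k:s[k] for k in ('time_s','ee_pos','eef_rot','opening','ft_force')}, grip_point_offset)
for n in('side','top'):
    im=capture(n); cv2.imwrite(f'pics/{n}0.png',im[:,:,::-1]); p=camera_params(n); print(n,p)
E
```

```text
pics
{'time_s': 0.0, 'ee_pos': array([ 241.73978728, -493.14296958,  203.79656645]), 'eef_rot': array([-3.0950075 ,  1.56841155,  2.07321442]), 'opening': 85.49322622115277, 'ft_force': array([-0.52520414, -0.01846425,  0.26754903])} -18.700000000000003
side {'camera_matrix': array([[349.54323141,   0.        , 249.8751916 ],
       [  0.        , 349.54323141, 187.64055333],
       [  0.        ,   0.        ,   1.        ]]), 'extrinsics': array([[-9.64290555e-01, -1.96888508e-01,  1.77140173e-01,
         2.33952870e+02],
       [-2.64624013e-01,  7.43672849e-01, -6.13942038e-01,
         7.14826523e+02],
       [-1.08562054e-02, -6.38894052e-01, -7.69218131e-01,
         9.78970230e+02],
       [ 0.00000000e+00,  0.00000000e+00,  0.00000000e+00,
         1.00000000e+00]])}
top {'camera_matrix': array([[404.09367958,   0.        , 251.99982201],
       [  0.        , 404.09367958, 191.55462534],
       [  0.        ,   0.        ,   1.        ]]), 'extrinsics': array([[ 1.20919173e-02, -9.95512547e-01,  9.38539013e-02,
         3.32952586e+02],
       [-9.99922200e-01, -1.23259565e-02, -1.91433566e-03,
        -1.15090569e+01],
       [ 3.06258428e-03, -9.38234515e-02, -9.95584140e-01,
         1.35541456e+03],
       [ 0.00000000e+00,  0.00000000e+00,  0.00000000e+00,
         1.00000000e+00]])}
```

View pics/side0.png

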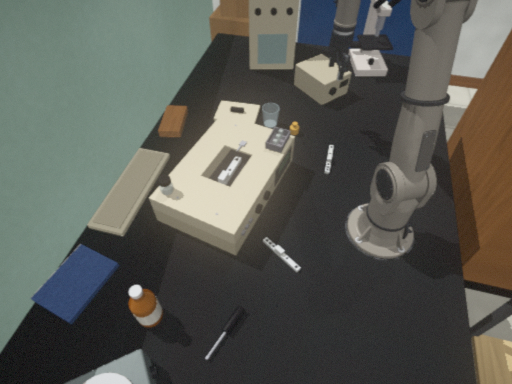

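View pics/top0.png

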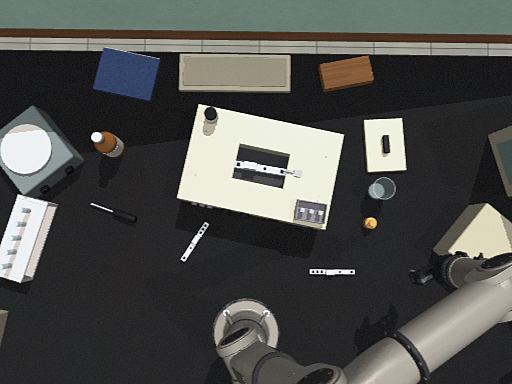

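The side view shows the photometer around (225,180) with the opening at about (228,165). In the top view the opening is at about (261,166), with the pointer on its right (-y) edge at about (295,173). I'll enlarge both.

```bash
cat > h.py <<'E'
from bench import *
import numpy as np, cv2
def rays(n,px):
    p=camera_params(n);K=p['camera_matrix'];E=p['extrinsics']
    px=np.atleast_2d(px).astype(float)
    d=np.c_[px,np.ones(len(px))]@np.linalg.inv(K).T@E[:3,:3].T
    return E[:3,3],d
def onz(n,px,z):
    o,d=rays(n,px); return o+d*((z-o[2])/d[:,2])[:,None]
def proj(n,P):
    p=camera_params(n);E=np.linalg.inv(p['extrinsics']);P=np.atleast_2d(P)
    c=P@E[:3,:3].T+E[:3,3]; c=c@p['camera_matrix'].T; return c[:,:2]/c[:,2:]
def tri(pa,pb):
    o1,d1=rays('top',pa);o2,d2=rays('side',pb);d1=d1[0];d2=d2[0]
    t=np.linalg.lstsq(np.c_[d1,-d2],o2-o1,rcond=None)[0]
    a=o1+d1*t[0];b=o2+d2*t[1];return (a+b)/2,np.linalg.norm(a-b)
E
python3 - <<'E'
from h import *
a=cv2.imread('pics/top0.png')[125:215,200:330]; cv2.imwrite('pics/topz.png',cv2.resize(a,None,fx=6,fy=6,interpolation=cv2.INTER_CUBIC))
a=cv2.imread('pics/side0.png')[120:210,180:290]; cv2.imwrite('pics/sidez.png',cv2.resize(a,None,fx=6,fy=6,interpolation=cv2.INTER_CUBIC))
im=cv2.imread('pics/top0.png');hsv=cv2.cvtColor(im,cv2.COLOR_BGR2HSV)
m=((hsv[...,2]>150)).astype('uint8')*255
m=cv2.morphologyEx(m,cv2.MORPH_OPEN,np.ones((3,3)))
for c in cv2.findContours(m,cv2.RETR_CCOMP,2)[0]:
    A=cv2.contourArea(c)
    if A>200:
        r=cv2.minAreaRect(c); print(A,r)
        if 5000<A<25000 or 800<A<2500:
            b=cv2.boxPoints(r); print(np.round(onz('top',b,130),1).tolist())
E
```

```text
1239.5 ((389.0, 365.5), (35.0, 58.0), 90.0)
[[-9.7, -337.1, 130.0], [-7.8, -507.8, 130.0], [-106.8, -505.2, 130.0], [-108.7, -335.8, 130.0]]
243.0 ((271.61541748046875, 329.423095703125), (33.4893798828125, 10.791020393371582), 82.87498474121094)
319.0 ((245.42098999023438, 307.2096252441406), (12.647656440734863, 39.080223083496094), 88.02507019042969)
3650.5 ((468.9000244140625, 315.7000427246094), (37.0, 125.80001068115234), 53.13010025024414)
1964.5 ((486.2998352050781, 242.04823303222656), (49.692874908447266, 62.32325744628906), 38.88449478149414)
[[277.0, -603.9, 130.0], [424.8, -728.1, 130.0], [331.7, -841.2, 130.0], [186.0, -716.6, 130.0]]
3109.0 ((23.45000457763672, 238.64999389648438), (41.10961151123047, 85.69770812988281), 18.43494987487793)
3017.0 ((29.380552291870117, 151.51535034179688), (58.12263107299805, 62.50144577026367), 51.709835052490234)
227.0 ((35.23412322998047, 161.4462432861328), (23.40927505493164, 54.40453338623047), 53.56914138793945)
1920.0 ((384.57916259765625, 144.56820678710938), (52.70745086669922, 38.59795379638672), 85.76361083984375)
[[676.5, -
[... 679 characters left out ...]
30.0], [882.2, -110.8, 130.0], [782.3, -109.8, 130.0]]
273.5 ((211.98757934570312, 62.263816833496094), (11.562943458557129, 38.52562713623047), 86.98721313476562)
222.5 ((455.0, 51.5), (5.0, 46.0), 90.0)
264.0 ((402.0030212402344, 50.89714431762695), (54.153053283691406, 5.791613578796387), 1.6846843957901)
258.5 ((345.0, 50.5), (5.0, 54.0), 90.0)
275.0 ((287.4999694824219, 49.499996185302734), (54.99999237060547, 4.999999046325684), -0.0)
255.0 ((230.0054473876953, 48.74479675292969), (54.115413665771484, 5.658294200897217), 1.2188751697540283)
260.0 ((172.99533081054688, 48.187381744384766), (54.13308334350586, 5.723211288452148), 1.432096242904663)
266.5 ((58.0, 46.5), (5.0, 54.0), 90.0)
```

View pics/topz.png

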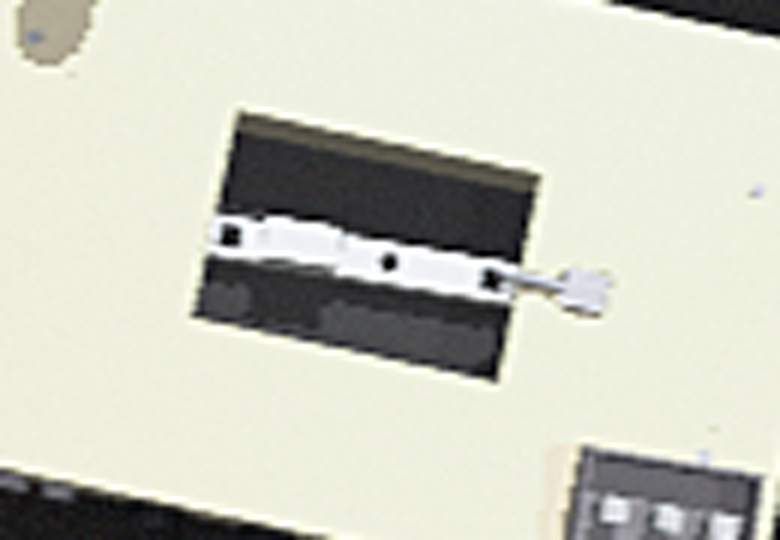

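View pics/sidez.png

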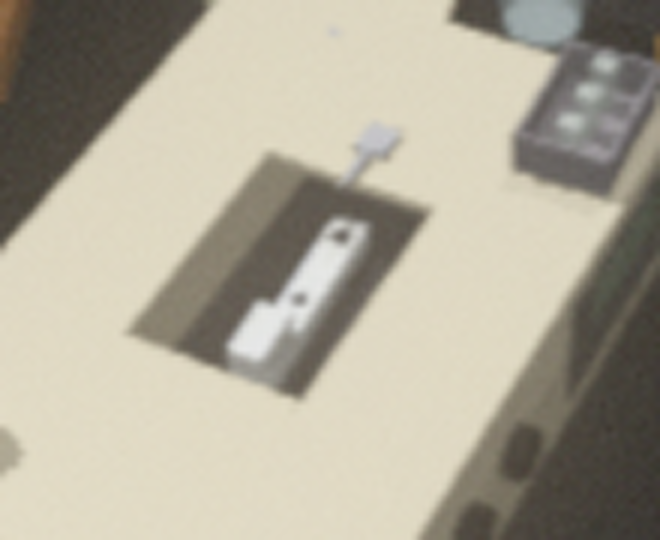

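```bash
cat > meas.py <<'E'
from h import *
from scipy.optimize import least_squares
def photo(zoom):  # corners order +x+y,+x-y,-x-y,-x+y
    pass
E
python3 - <<'E'
from h import *
im=cv2.imread('pics/top0.png');g=cv2.cvtColor(im,cv2.COLOR_BGR2GRAY)
c=np.array([(238,110),(540,177),(498,382),(192,317)])/6.+[200,125]-.417
c2=cv2.cornerSubPix(g,c.astype(np.float32).reshape(-1,1,2),(4,4),(-1,-1),(3,50,.01)).reshape(-1,2)
L=np.array([(55,80),(55,-80),(-55,-80),(-55,80)],float)
def fit(P):
    m=P.mean(0);q=P-m;a=np.arctan2((L[:,0]*q[:,1]-L[:,1]*q[:,0]).sum(),(L*q).sum());
    R=np.array([[np.cos(a),-np.sin(a)],[np.sin(a),np.cos(a)]]);return m,np.degrees(a),np.linalg.norm(P-m-L@R.T,axis=1),R
for k in(c,c2):
    m,a,r,R=fit(onz('top',k,130)[:,:2]);print(k.round(1).tolist(),m.round(1),a.round(2),r.round(1))
# side corners
cs=np.array([(130,332),(270,152),(432,209),(300,399)])/6.+[180,120]-.417
gs=cv2.cvtColor(cv2.imread('pics/side0.png'),cv2.COLOR_BGR2GRAY)
cs2=cv2.cornerSubPix(gs,cs.astype(np.float32).reshape(-1,1,2),(4,4),(-1,-1),(3,50,.01)).reshape(-1,2)
for k in(cs,cs2):
    ms,as_,rs,_=fit(onz('side',k,130)[:,:2]);print('side',ms.round(1),as_.round(2),rs.round(1))
# dark spots on bar: blobs
def w(n,zx,zy,off,z):
    return onz(n,np.array([zx,zy])/6.+off-.417,z)[0]
sub=255-g
def cen(x,y,r=3):
    x0,y0=int(round(x)),int(round(y));p=sub[y0-r:y0+r+1,x0-r:x0+r+1].astype(float);p=np.clip(p-100,0,None)
    yy,xx=np.mgrid[y0-r:y0+r+1,x0-r:x0+r+1];return np.array([(p*xx).sum(),(p*yy).sum()])/p.sum()
pts=[cen(*(np.array(z)/6.+[200,125]-.417),r=2) for z in((389,262),(491,279),(230,235))]
W=onz('top',pts,93);print(np.round(pts,2).tolist(),W.round(1).tolist())
print('phot frame',((W[:,:2]-m)@R).round(1).tolist())
d=W[2]-W[1];print('bar yaw',np.degrees(np.arctan2(-d[0],d[1])),np.linalg.norm(d))
s=onz('side',np.array([(299,299),(341,235)])/6.+[180,120]-.417,93);print('side spot',s.round(1).tolist())
R_=__import__('scipy.spatial.transform',fromlist=['Rotation']).Rotation.from_euler('xyz',get_state()['eef_rot']).as_matrix();print(R_.round(3))
E
```

```text
[[239.2, 142.9], [289.6, 154.1], [282.6, 188.2], [231.6, 177.4]] [528.7 -39.7] -11.56 [0.5 1.5 0.9 0.7]
[[239.5, 143.1999969482422], [289.3999938964844, 153.6999969482422], [282.1000061035156, 188.1999969482422], [231.5, 177.3000030517578]] [528.8 -39.3] -11.57 [2.  1.2 1.4 0.9]
side [530.2 -40.5] -11.26 [3.  1.8 2.7 1.9]
side [531.3 -39.6] -11.79 [2.6 1.3 2.9 1.2]
[[264.45, 168.35], [281.52, 171.24], [237.93, 163.97]] [[526.0, -52.3, 93.0], [517.4, -106.2, 93.0], [538.9, 31.5, 93.0]]
phot frame [[-0.2, -13.3], [2.3, -67.8], [-4.4, 71.4]]
bar yaw -8.846917400811147 139.43147643177886
side spot [[527.8, -53.0, 93.0], [519.2, -108.3, 93.0]]
[[-0.001  0.898  0.44 ]
 [ 0.002  0.44  -0.898]
 [-1.    -0.    -0.002]]
```

Call:
play_rows:
  targets: "0.55 8 13 8 1;0.55 16 27 8 3;0.55 17 28 8 4;0.55 17 28 8 4;0.55 17 28 6 4;0.55 17 28 4 4;0.55 17 28 0 4;0.55 17 28 0 4;0.55 17 28 0 4;0.55 17 28 0 4;0.55 17 28 0 4;0.55 17 28 0 4"

```text
time_s: 1.1
ee_pos: [436.5, -171.0, 247.5]
eef_rot: [-0.489, 1.57, -0.83]
ft_force: [0.5, 0.4, -0.4]
opening: 46.8
```

Call:
play_rows:
  targets: "0.55 17 28 0 4;0.55 17 28 0 4;0.55 17 28 0 3;0.55 17 28 0 0;0.55 17 28 0 0;0.55 17 28 0 0;0.55 9 16 0 0;0.55 0 0 0 0;0.55 0 0 0 0"

```text
time_s: 1.85
ee_pos: [546.6, 12.7, 247.0]
eef_rot: [2.754, 1.57, 2.604]
ft_force: [0.6, -1.0, 0.0]
opening: 47.1
```

```bash
cat > st.py <<'E'
from h import *
from scipy.spatial.transform import Rotation
s=get_state();R=Rotation.from_euler('xyz',s['eef_rot']).as_matrix()
print(round(s['time_s'],2),s['ee_pos'].round(1),'jawyaw',np.degrees(np.arctan2(R[1,2],R[0,2])).round(2),'xaxis',R[:,0].round(3),'open',round(s['opening'],1),'F',s['ft_force'].round(1),'T',s['torque'].round(2))
E
python3 st.py
```

```text
1.85 [546.6  12.7 247. ] jawyaw -8.61 xaxis [-0.001  0.    -1.   ] open 47.1 F [ 0.6 -1.   0. ] T [0.   0.04 0.03]
```

Call:
play_rows:
  targets: "0.55 -5.5 -4.5 -15 0;0.55 -5.4 -4.5 -20 0;0.55 0 0 -20 0;0.55 0 0 -20 0;0.55 0 0 -20 0;0.55 0 0 -12 0;0.55 0 0 0 0;0.55 0 0 0 0"

```text
time_s: 2.52
ee_pos: [535.3, -0.2, 139.9]
eef_rot: [-2.346, 1.569, -2.503]
ft_force: [0.1, -0.2, -0.2]
opening: 46.7
```

```bash
cat > pic.py <<'E'
import sys
from h import *
t=sys.argv[1]
a=capture('top');b=capture('side')
cv2.imwrite(f'pics/f_top{t}.png',a[:,:,::-1]);cv2.imwrite(f'pics/f_side{t}.png',b[:,:,::-1])
za=cv2.resize(a[120:220,195:325],(390*1,300),interpolation=2);zb=cv2.resize(b[90:215,160:325],(396,300),interpolation=2)
cv2.imwrite(f'pics/z{t}.png',np.hstack([za,zb])[:,:,::-1])
E
python3 pic.py 1; python3 st.py
```

```text
2.62 [5.369e+02 5.000e-01 1.413e+02] jawyaw -8.94 xaxis [ 0.002 -0.001 -1.   ] open 46.9 F [-0.2  1.1 -0.1] T [-0.01  0.03 -0.04]
```

View pics/z1.png

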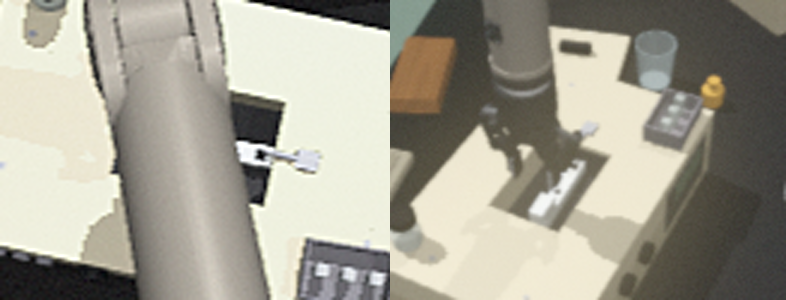

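```bash
python3 - <<'E'
from h import *
for P in([536.2,1.1,141],[535.7,3.7,115],[535.7-11.4+0,3.7-23*1.0+0,115]):
    p=proj('side',P)[0];print(p.round(1),((p-[160,90])*2.4+[390,0]).round(0))
E
```

```text
[221.1 170.7] [537. 194.]
[221.6 176.7] [538. 208.]
[227.  172.3] [551. 198.]
```

```bash
python3 - <<'E'
import cv2
a=cv2.imread('pics/f_side1.png')[120:200,180:280];cv2.imwrite('pics/zz1.png',cv2.resize(a,None,fx=7,fy=7,interpolation=cv2.INTER_CUBIC))
E
```

```text
(no output)
```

View pics/zz1.png

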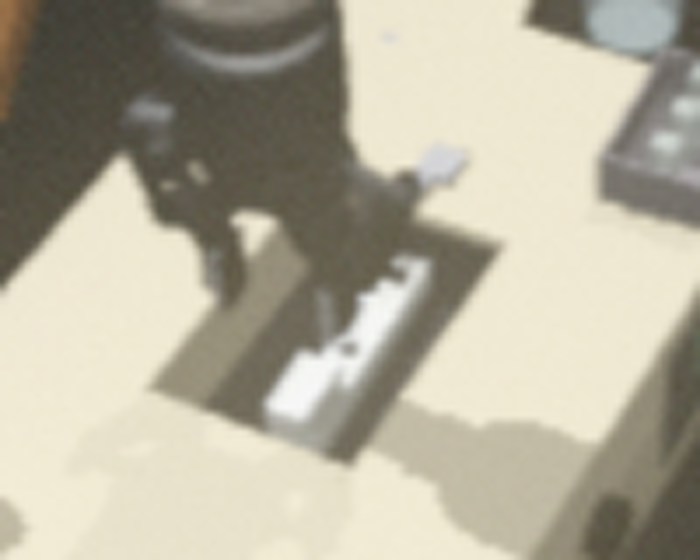

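Call:
play_rows:
  targets: "0.55 -0.5 2.5 -10 0;0.55 0 0 -14 0;0.55 0 0 -12 0;0.55 0 0 -8 0;0.55 0 0 -4 0;0.55 0 0 0 0"

```text
time_s: 3.12
ee_pos: [535.1, 3.7, 91.1]
eef_rot: [-2.986, 1.569, -3.141]
ft_force: [0.6, -0.0, -0.3]
opening: 47.0
```

```bash
python3 pic.py 2; python3 st.py;python3 - <<'E'
import cv2
a=cv2.imread('pics/f_side2.png')[120:200,180:280];cv2.imwrite('pics/zz2.png',cv2.resize(a,None,fx=7,fy=7,interpolation=cv2.INTER_CUBIC))
E
```

```text
3.22 [536.2   3.8  92.3] jawyaw -8.88 xaxis [ 0.001  0.    -1.   ] open 46.8 F [-1.3 -0.4 -0.1] T [0.01 0.03 0.01]
```

View pics/zz2.png

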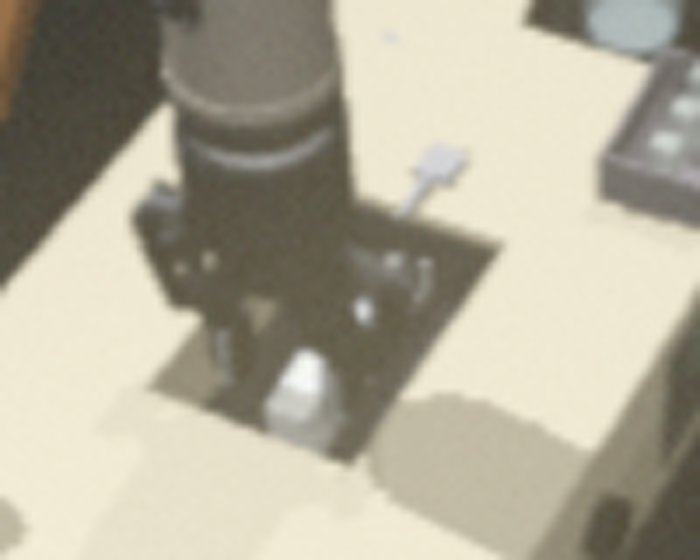

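The jaws straddle the block, visible at about (305,400) in the zoom. Closing at 30 N.

Call:
play_rows:
  targets: "0.1 0 0 0 0;0.1 0 0 0 0;0.1 0 0 0 0;0.1 0 0 0 0;0.1 0 0 0 0;0.1 0 0 0 0;0.1 0 0 0 0;0.1 0 0 0 0"
  grip_force: 30

```text
time_s: 3.88
ee_pos: [535.7, 3.6, 91.9]
eef_rot: [-2.517, 1.571, -2.672]
ft_force: [0.3, 0.4, -1.0]
opening: 8.5
```

```bash
python3 st.py
```

```text
3.88 [535.7   3.6  91.9] jawyaw -8.88 xaxis [-0. -0. -1.] open 8.5 F [ 0.3  0.4 -1. ] T [ 0.04 -0.02  0.03]
```

```bash
python3 pic.py 3; python3 - <<'E'
import cv2
a=cv2.imread('pics/f_side3.png')[120:200,180:280];cv2.imwrite('pics/zz3.png',cv2.resize(a,None,fx=7,fy=7,interpolation=cv2.INTER_CUBIC))
E
```

```text
(no output)
```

View pics/zz3.png

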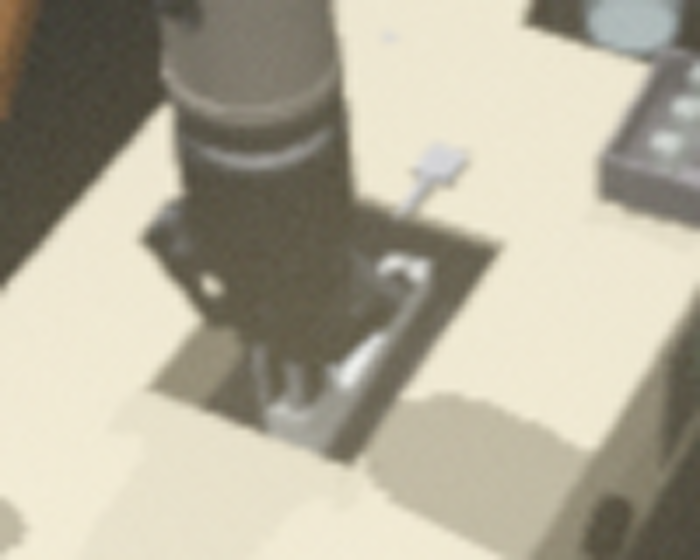

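View pics/z3.png

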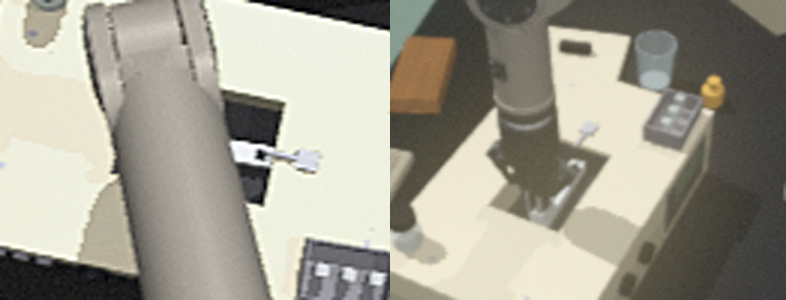

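```bash
python3 - <<'E'
from h import *
th=np.radians(-8.85);X=np.array([np.cos(th),np.sin(th),0]);Y=np.array([-np.sin(th),np.cos(th),0])
O=np.array([526.9,-52.6,75])+35*Y
for n,off in(('top',[200,125]),('side',[180,120])):
    for P in [(11,32,40),(-11,32,40),(11,-8,40),(-11,-8,40),(0,-35,18)]:
        p=proj(n,O+X*P[0]+Y*P[1]+[0,0,P[2]])[0]; print(n,P,((p-off+.417)*6).round(0))
p=proj('side',[535.7,3.7,92])[0];print('tcp in zz',((p-[180,120])*7).round(0))
p=proj('side',O+Y*22+[0,0,40])[0];print('grasp block in zz',((p-[180,120])*7).round(0))
p=proj('side',O+Y*32+[0,0,40])[0];print('block +y edge zz',((p-[180,120])*7).round(0))
E
python3 - <<'E'
import cv2
a=cv2.imread('pics/f_side3.png')[160:190,205:245];cv2.imwrite('pics/zzz3.png',cv2.resize(a,None,fx=18,fy=18,interpolation=cv2.INTER_CUBIC))
E
```

```text
top (11, 32, 40) [267. 212.]
top (-11, 32, 40) [260. 254.]
top (11, -8, 40) [343. 225.]
top (-11, -8, 40) [336. 267.]
top (0, -35, 18) [390. 261.]
side (11, 32, 40) [226. 349.]
side (-11, 32, 40) [262. 361.]
side (11, -8, 40) [259. 300.]
side (-11, -8, 40) [294. 311.]
side (0, -35, 18) [300. 300.]
tcp in zz [295. 428.]
grasp block in zz [291. 397.]
block +y edge zz [281. 411.]
```

View pics/zzz3.png

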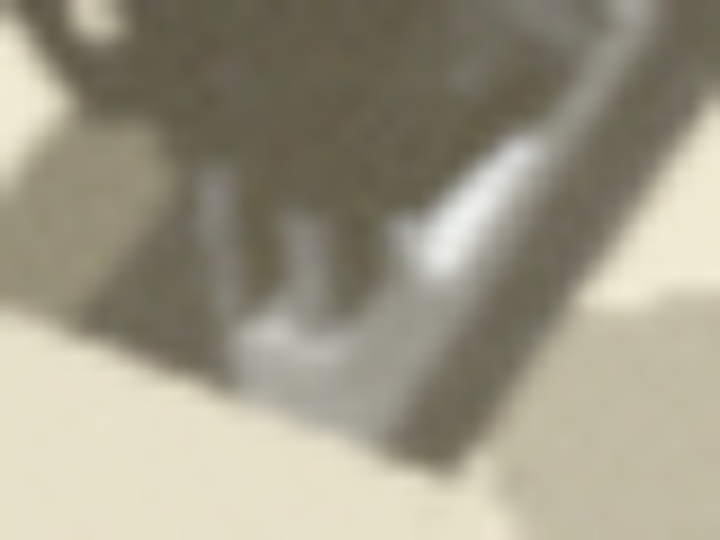

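```bash
python3 - <<'E'
from h import *
for z in(92,95,105,117): print(z,onz('side',[[218.3,178.2],[223.9,178.7],[221.1,178.3]],z).round(1).tolist())
E
```

```text
92 [[552.3, -5.8, 92.0], [533.3, -8.5, 92.0], [543.0, -7.8, 92.0]]
95 [[551.3, -3.3, 95.0], [532.3, -6.0, 95.0], [542.0, -5.3, 95.0]]
105 [[547.7, 4.8, 105.0], [528.9, 2.1, 105.0], [538.5, 2.8, 105.0]]
117 [[543.4, 14.5, 117.0], [524.9, 11.9, 117.0], [534.3, 12.6, 117.0]]
```

```bash
python3 - <<'E'
from h import *
for z in(140,148,155,165,172): print(z,onz('side',[[212.1,162.9],[226.4,169.3]],z).round(1).tolist())
import cv2
a=cv2.imread('pics/f_top3.png');a=a[130:210,200:310];cv2.imwrite('pics/zt3.png',cv2.resize(a,None,fx=7,fy=7,interpolation=cv2.INTER_CUBIC))
E
```

```text
140 [[576.7, -25.7, 140.0], [521.9, -10.2, 140.0]]
148 [[573.4, -18.6, 148.0], [519.1, -3.3, 148.0]]
155 [[570.6, -12.4, 155.0], [516.7, 2.7, 155.0]]
165 [[566.5, -3.6, 165.0], [513.3, 11.4, 165.0]]
172 [[563.6, 2.6, 172.0], [510.9, 17.4, 172.0]]
```

View pics/zt3.png

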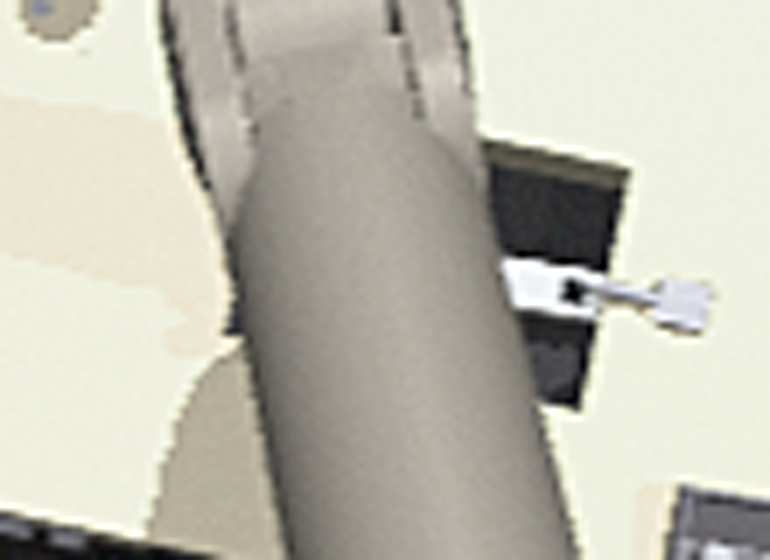

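Call:
play_rows:
  targets: "0.55 0 0 0 0;0.55 0 0 0 0;0.55 0 0 0 0;0.55 0 0 0 0;0.55 0 0 -2 0;0.55 0 0 -2 0;0.55 0 0 -2 0;0.55 0 0 0 0"

```text
time_s: 4.65
ee_pos: [535.2, 3.6, 85.2]
eef_rot: [-2.913, 1.57, -3.068]
ft_force: [-0.1, 1.1, 0.4]
opening: 46.9
```

```bash
python3 pic.py 4;python3 st.py; python3 - <<'E'
import cv2
a=cv2.imread('pics/f_side4.png')[140:195,195:260];cv2.imwrite('pics/zzz4.png',cv2.resize(a,None,fx=10,fy=10,interpolation=cv2.INTER_CUBIC))
E
```

```text
4.75 [535.5   3.6  85.7] jawyaw -8.88 xaxis [-0.  0. -1.] open 47.0 F [ 0.  -0.2  0.1] T [-0.02  0.01 -0.03]
```

View pics/zzz4.png

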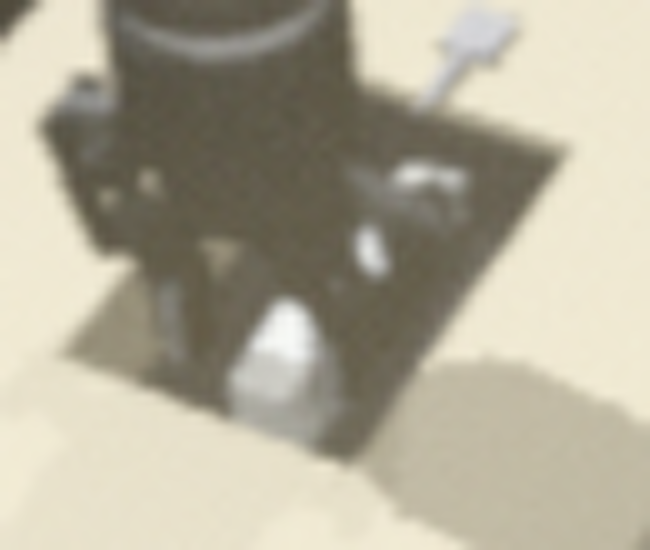

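Call:
play_rows:
  targets: "0.55 0 0 -2 0;0.55 0 0 -2 0;0.55 0 0 -2 0;0.55 0 0 -1 0;0.55 0 0 0 0;0.2 0 0 0 0;0.2 0 0 0 0;0.2 0 0 0 0;0.2 0 0 0 0;0.2 0 0 0 0;0.2 0 0 0 0"
  grip_force: 20

```text
time_s: 5.67
ee_pos: [535.8, 3.7, 79.1]
eef_rot: [0.031, 1.571, -0.124]
ft_force: [-0.3, 0.8, 0.8]
opening: 21.2
```

```bash
python3 pic.py 5;python3 st.py; python3 - <<'E'
import cv2
a=cv2.imread('pics/f_side5.png')[140:195,195:260];cv2.imwrite('pics/zzz5.png',cv2.resize(a,None,fx=10,fy=10,interpolation=cv2.INTER_CUBIC))
E
```

```text
5.77 [535.8   3.7  79.1] jawyaw -8.88 xaxis [ 0. -0. -1.] open 21.2 F [-1.   0.1  1.8] T [0.02 0.09 0.08]
```

View pics/zzz5.png

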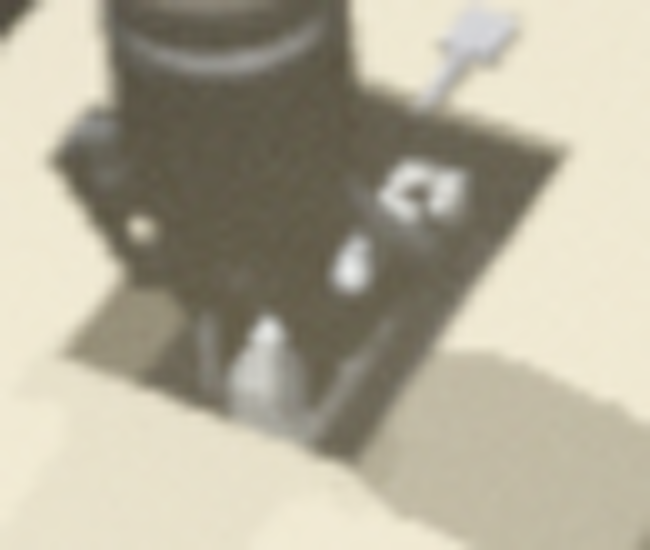

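Call:
play_rows:
  targets: "0.2 -0.3 -2 0 0;0.2 -0.6 -4 0 -0.3;0.2 -0.8 -5 0 -0.3;0.2 -0.8 -5 0 -0.3;0.2 -0.8 -5 0 -0.3;0.2 -0.8 -5 0 -0.3;0.2 -0.8 -5 0 -0.3;0.2 -0.8 -5 0 -0.3;0.2 -0.8 -5 0 -0.3;0.2 -0.8 -5 0 -0.3;0.2 -0.6 -4 0 0;0.2 0 0 0 0"
  grip_force: 30

```text
time_s: 6.77
ee_pos: [527.8, -47.8, 79.1]
eef_rot: [-1.299, 1.57, -1.503]
ft_force: [-0.0, 0.7, 3.3]
opening: 20.9
```

```bash
python3 pic.py 6;python3 st.py; python3 - <<'E'
import cv2,numpy as np
a=cv2.imread('pics/f_side6.png')[135:195,195:260];b=cv2.imread('pics/f_top6.png')[140:200,220:300]
cv2.imwrite('pics/zzz6.png',np.hstack([cv2.resize(x,None,fx=5,fy=5,interpolation=cv2.INTER_CUBIC) for x in(a,b)]))
E
```

```text
6.87 [527.8 -47.8  79.1] jawyaw -11.63 xaxis [-0.    -0.002 -1.   ] open 21.1 F [0.  0.3 4.1] T [-0.09 -0.01  0.02]
```

View pics/zzz6.png

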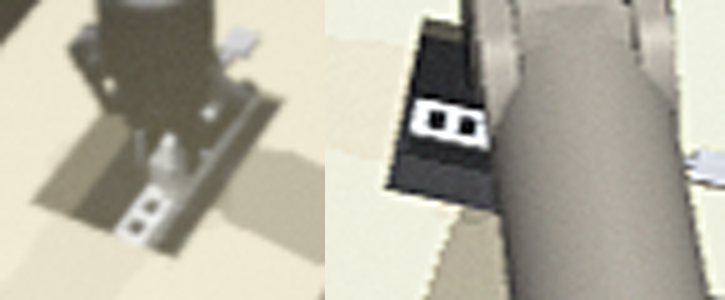

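```bash
python3 - <<'E'
from h import *
def an(f):
    g=cv2.cvtColor(cv2.imread(f),cv2.COLOR_BGR2GRAY)
    m=(g[150:180,230:262]>140).astype('uint8')
    c0=np.array([529.4,-39.7]);a=np.radians(-11.57);R=np.array([[np.cos(a),-np.sin(a)],[np.sin(a),np.cos(a)]])
    print(g[158:172,234:254])
    def cen(x,y,r=2):
        p=np.clip(200.-g[y-r:y+r+1,x-r:x+r+1],0,None);yy,xx=np.mgrid[y-r:y+r+1,x-r:x+r+1];return [(p*xx).sum()/p.sum(),(p*yy).sum()/p.sum()]
    P=[cen(242,163),cen(248,164)]
    print(np.round(P,2),((onz('top',P,93)[:,:2]-c0)@R).round(1))
an('pics/f_top6.png')
E
```

```text
[[237 235 148  24  34  35  37  38  41  47  41  43  50  44  47  49  69  75
  147 185]
 [240 201  87  38  63  57   7  13  19  33  39  35  45  41  45  48  63  70
  136 175]
 [242 200  79  49 221 255 255 238 182  92  50  14  23  24  32  30  52  54
  133 171]
 [246 191  46  76 218 255 255 255 255 255 255 255 202 129  56  20  16  20
  122 161]
 [231 154  41 143 241 255 214  73  83  99 213 255 255 255 255 255 240 163
  106 158]
 [231 147  41 154 242 255 210  10  28   4 203 255 229 131 105 179 255 216
  108 144]
 [200  78  43 211 255 240 153  14  26  52 214 255 214  59  21  32 165 173
  105 142]
 [206  80  66 224 255 255 211  75  46  82 225 255 207  19  26  15 209 240
  133 115]
 [156  55  56 141 215 255 255 255 255 255 255 241 162  43   8  48 215 237
  134 112]
 [152  56  55  46  74  93  88 100 170 232 255 255 255 255 255 214 246 251
  167  74]
 [ 87  63  57  41  37  34  35  42  57  78  92 107 137 199 255 255 255 255
  175  63]
 [ 88  68  61  44  44  44  43  46  36  39  39  35  41  62  86  89 101 169
  153  58]
 [ 57  54  41  44  44  43  41  45  42  46  39  44  39  41  32  34  46  58
   60  60]
 [ 57  72  73  75  61  41  38  44  43  47  39  45  49  43  41  45  47  41
   39  61]]
[[241.91 163.54]
 [247.98 164.8 ]] [[-1.  59.7]
 [-0.8 40.1]]
```

```bash
python3 - <<'E'
from h import *
c0=np.array([529.4,-39.7]);a=np.radians(-11.57);R=np.array([[np.cos(a),-np.sin(a)],[np.sin(a),np.cos(a)]])
print(((onz('top',[[236.6,162.9],[237.93,163.97]],93)[:,:2]-c0)@R).round(1))
# lip edge in same picture rows, z=130: 50% crossing at row 160->~235.7 , row 164->~235.2
print(((onz('top',[[235.6,160],[234.7,164],[234.1,167]],130)[:,:2]-c0)@R).round(1))
E
```

```text
[[-2.5 76.5]
 [-5.  71.7]]
[[ -0.1  78.9]
 [-12.8  78.9]
 [-22.3  78.7]]
```

Call:
play_rows:
  targets: "0.2 0 -1.5 0 0;0.2 0 -2 0 0;0.2 -0.1 -1.1 0 0;0.2 0 0 0 0;0.2 0 0 0 0;0.5 0 0 0 0;0.5 0 0 0 0;0.5 0 0 0 0;0.5 0 0 0 0;0.5 0 0 5 0;0.5 0 0 15 0;0.5 0 0 25 0"

```text
time_s: 7.87
ee_pos: [525.1, -51.4, 122.0]
eef_rot: [-2.98, 1.564, 3.101]
ft_force: [0.2, -0.5, -0.6]
opening: 43.0
```

Call:
play_rows:
  targets: "0.5 0 0 30 0;0.5 0 10 30 0;0.5 0 30 20 0;0.5 0 35 0 0;0.5 0 35 0 0;0.5 0 30 0 0;0.5 0 10 0 0;0.5 0 0 0 0"

```text
time_s: 8.53
ee_pos: [527.0, 103.4, 204.4]
eef_rot: [1.622, 1.569, 1.427]
ft_force: [0.3, 0.5, -0.7]
opening: 42.6
```

```bash
python3 pic.py 7;python3 st.py; python3 - <<'E'
import cv2,numpy as np
a=cv2.imread('pics/f_side7.png')[130:195,195:270];b=cv2.imread('pics/f_top7.png')[140:205,220:310]
cv2.imwrite('pics/zzz7.png',np.vstack([cv2.resize(x,(720,290*2//2),interpolation=cv2.INTER_CUBIC) if 0 else cv2.copyMakeBorder(cv2.resize(x,None,fx=4.5,fy=4.5,interpolation=cv2.INTER_CUBIC),0,0,0,int(405-x.shape[1]*4.5),0) for x in(a,b)]))
E
```

```text
8.63 [527.9  97.5 203.8] jawyaw -11.62 xaxis [-0.    -0.002 -1.   ] open 42.4 F [ 0.3 -0.9 -0.1] T [-0.07 -0.    0.  ]
```

View pics/zzz7.png

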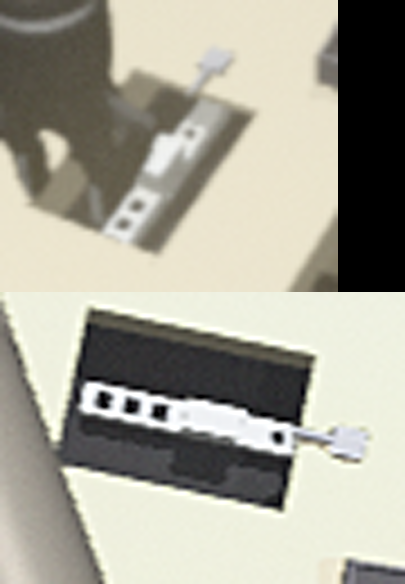

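```bash
python3 - <<'E'
from h import *
im=cv2.imread('pics/f_top7.png');g=cv2.cvtColor(im,cv2.COLOR_BGR2GRAY)
a=im[145:200,228:305];cv2.imwrite('pics/zt7.png',cv2.resize(a,None,fx=10,fy=10,interpolation=cv2.INTER_CUBIC))
b=cv2.imread('pics/f_side7.png')[135:190,215:260];cv2.imwrite('pics/zs7.png',cv2.resize(b,None,fx=12,fy=12,interpolation=cv2.INTER_CUBIC))
E
```

```text
(no output)
```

View pics/zt7.png

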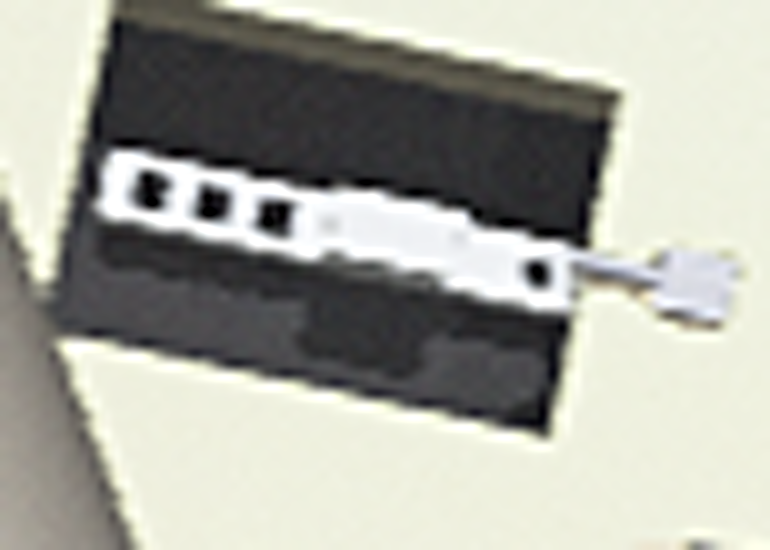

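View pics/zs7.png

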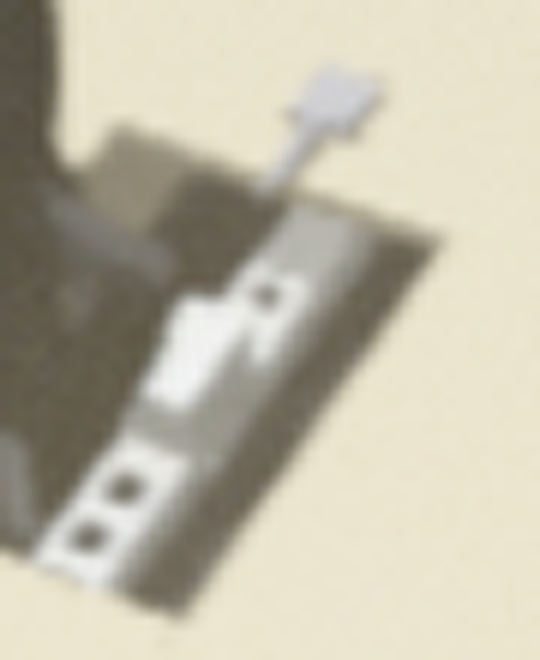

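```bash
python3 - <<'E'
from h import *
def T(p): return np.array(p)/10.-.45+[228,145]
def S(p): return np.array(p)/12.-.458+[215,135]
tip=np.array([515.8,-106.3]);
c=onz('top',T([(618,95),(548,435),(55,335)]),130)[:,:2];print(c.round(1).tolist(),(c[0]-c[1]),(c[2]-c[1]))
ctr=(c[0]+c[2])/2
d=c[2]-c[1];yaw=np.arctan2(-d[0],d[1]);print('ctr',ctr.round(1),np.degrees(yaw))
P=onz('top',T([(538,271),(150,188),(212,202),(274,215)]),93)[:,:2]
c2=onz('side',S([(118,128),(440,238),(185,612)]),130)[:,:2]
ctr2=(c2[0]+c2[2])/2;print('side ctr',ctr2.round(1),c2.round(1).tolist())
P2=onz('side',S([(265,294),(90,537),(127,488)]),93)[:,:2]
for cc,p in((ctr,P),(ctr2,P2)):
    a=np.radians(-11.6);R=np.array([[np.cos(a),-np.sin(a)],[np.sin(a),np.cos(a)]]);print(((p-cc)@R).round(1).tolist())
d=P[1]-P[0];print('bar yaw',np.degrees(np.arctan2(-d[0],d[1])))
# tip direct by both views
print('tip',onz('top',T([572,262]),133.5),onz('side',S([265,187]),133.5),tri(T([572,262]),S([265,187])))
E
```

```text
[[565.7, -127.3], [460.4, -106.3], [489.2, 44.5]] [105.32356779 -20.98948929] [ 28.84301868 150.79691822]
ctr [527.4 -41.4] -10.828214797247957
side ctr [530.2 -40.9] [[567.4, -126.8], [464.3, -106.9], [492.9, 45.1]]
[[1.9, -65.3], [1.6, 59.9], [1.4, 39.8], [1.6, 19.8]]
[[1.5, -67.3], [0.4, 38.2], [0.1, 17.5]]
bar yaw -11.47906455442955
tip [[ 513.1701453  -113.06056007  133.5       ]] [[ 517.48110386 -110.70999041  133.5       ]] (array([ 515.76014097, -112.76796373,  131.58562069]), np.float64(4.664817486082614))
```

```bash
python3 - <<'E'
from h import *
from scipy.ndimage import map_coordinates
g=cv2.cvtColor(cv2.imread('pics/f_top7.png'),cv2.COLOR_BGR2GRAY).astype(float)
c0=np.array([529.4,-39.7]);a=np.radians(-11.57);R=np.array([[np.cos(a),-np.sin(a)],[np.sin(a),np.cos(a)]])
def prof(x,ys,z):
    P=np.c_[np.full(len(ys),x),ys]@R.T+c0
    p=proj('top',np.c_[P,np.full(len(ys),z)]);return map_coordinates(g,[p[:,1],p[:,0]],order=1)
ys=np.arange(-95,95,.25)
for x in(-40,-25,25,40):
    v=prof(x,ys,130);i=np.where(np.diff((v>140).astype(int))!=0)[0];print(x,ys[i])
xs=np.arange(-70,70,.25)
for y in(-50,0,40):
    P=np.c_[xs,np.full(len(xs),y)]@R.T+c0;p=proj('top',np.c_[P,np.full(len(xs),130)]);v=map_coordinates(g,[p[:,1],p[:,0]],order=1);i=np.where(np.diff((v>150).astype(int))!=0)[0];print('y',y,xs[i])
for x in(-6,6):
    v=prof(x,ys,93);i=np.where(np.diff((v>140).astype(int))!=0)[0];print('bar',x,ys[i])
v=prof(0,ys,93);print('dark mid',[(y,int(k)) for y,k in zip(ys[80:140:3],v[80:140:3])])
E
```

```text
-40 [-79.5   79.    86.25]
-25 [-79.25  79.25]
25 [-78.75  78.75]
40 [-78.75  79.25]
y -50 [-55.25 -17.5    4.    54.5 ]
y 0 [-54.5 -16.    6.   53.5]
y 40 [-55.5  -17.5  -11.5   -1.     3.75  53.75]
bar -6 [12.75 18.   37.25 40.5  54.   60.75 73.   81.5 ]
bar 6 [73.5 81.5]
dark mid [(np.float64(-75.0), 229), (np.float64(-74.25), 225), (np.float64(-73.5), 219), (np.float64(-72.75), 214), (np.float64(-72.0), 177), (np.float64(-71.25), 137), (np.float64(-70.5), 100), (np.float64(-69.75), 64), (np.float64(-69.0), 46), (np.float64(-68.25), 37), (np.float64(-67.5), 28), (np.float64(-66.75), 18), (np.float64(-66.0), 23), (np.float64(-65.25), 55), (np.float64(-64.5), 87), (np.float64(-63.75), 118), (np.float64(-63.0), 148), (np.float64(-62.25), 169), (np.float64(-61.5), 189), (np.float64(-60.75), 210)]
```

Call:
play_rows:
  targets: "0.5 0.2 -15 0 0;0.5 0.2 -30 0 0;0.5 0.4 -35 0 0;0.5 0.4 -35 -15 0;0.5 0 -20 -25 0;0.5 0 -9.1 -25 0;0.5 0 0 -20 0;0.5 0 0 -20 0;0.5 0 0 -12 0;0.5 0 0 -8 0;0.5 0 0 0 0;0.5 0 0 0 0"
  grip_force: 20

```text
time_s: 9.63
ee_pos: [528.9, -46.8, 79.0]
eef_rot: [-1.66, 1.57, -1.864]
ft_force: [-0.3, 0.5, 0.1]
opening: 42.7
```

Call:
play_rows:
  targets: "0.2 0 0 0 0;0.2 0 0 0 0;0.2 0 0 0 0;0.2 0 0 0 0;0.2 0 0 0 0;0.2 0 0 0 0;0.2 0 0 0 0"
  grip_force: 20

```text
time_s: 10.22
ee_pos: [529.8, -45.5, 80.2]
eef_rot: [-0.262, 1.568, -0.464]
ft_force: [-1.8, -1.2, 6.1]
opening: 21.3
```

```bash
python3 st.py
```

```text
10.22 [529.8 -45.5  80.2] jawyaw -11.59 xaxis [ 0.002 -0.001 -1.   ] open 21.3 F [-1.8 -1.2  6.1] T [-0.23  0.27  0.06]
```

Call:
play_rows:
  targets: "0.2 0 0 1 0;0.2 0 0 1 0;0.2 0 0 1.5 0;0.2 0 0 1.5 0;0.2 0 0 1.5 0;0.2 0 0 1.5 0;0.2 0 0 1 0;0.2 0 0 1 0;0.2 0 0 0 0;0.2 0 0 0 0"

```text
time_s: 11.05
ee_pos: [529.0, -45.1, 88.9]
eef_rot: [0.07, 1.571, -0.133]
ft_force: [0.2, -0.4, -1.8]
opening: 21.0
```

```bash
python3 pic.py 8;python3 st.py; cat > v.py <<'E'
import cv2,numpy as np,sys
t=sys.argv[1]
a=cv2.imread(f'pics/f_side{t}.png')[110:195,190:280];b=cv2.imread(f'pics/f_top{t}.png')[130:205,215:310]
f=lambda x:cv2.resize(x,(390,int(390*x.shape[0]/x.shape[1])),interpolation=cv2.INTER_CUBIC)
a=f(a);b=f(b);h=max(a.shape[0],b.shape[0])
cv2.imwrite(f'pics/v{t}.png',np.hstack([cv2.copyMakeBorder(x,0,h-x.shape[0],0,5,0) for x in(a,b)]))
E
python3 v.py 8
```

```text
11.15 [528.9 -45.   88.8] jawyaw -11.58 xaxis [-0.  0. -1.] open 20.8 F [-1.1 -0.6 -1.4] T [ 0.03 -0.01 -0.01]
```

View pics/v8.png

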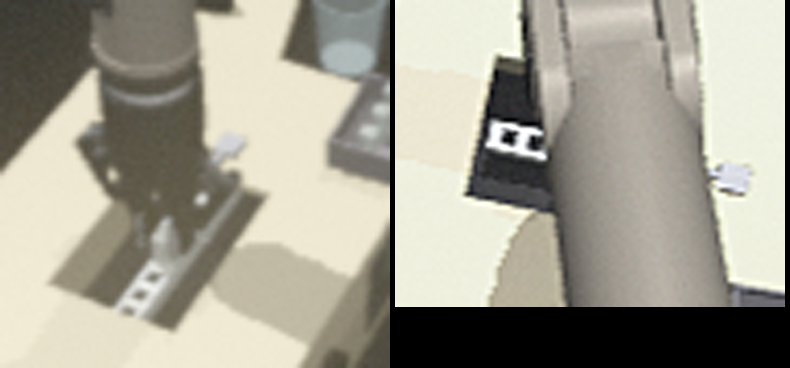

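```bash
cat > zz.py <<'E'
import cv2,numpy as np,sys
t=sys.argv[1]
a=cv2.imread(f'pics/f_side{t}.png')[150:190,205:255];b=cv2.imread(f'pics/f_top{t}.png')[145:185,225:265]
cv2.imwrite(f'pics/w{t}.png',np.hstack([cv2.resize(x,None,fx=8,fy=8,interpolation=cv2.INTER_CUBIC) for x in(a,b)]))
E
python3 zz.py 8
```

```text
(no output)
```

View pics/w8.png

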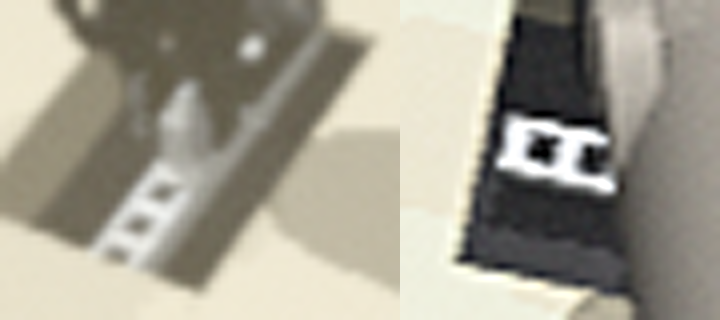

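```bash
cat > hgt.py <<'E'
from h import *
c0=np.array([529.4,-39.7]);a=np.radians(-11.57);Yp=np.array([-np.sin(a),np.cos(a)]);Xp=np.array([np.cos(a),np.sin(a)])
def solve(n,px):
    # intersect ray with the vertical plane x_p=0 of the photometer -> (y_p,z)
    o,d=rays(n,px);out=[]
    for k in d:
        t=-((o[:2]-c0)@Xp)/(k[:2]@Xp);P=o+k*t;out.append([(P[:2]-c0)@Yp,P[2]])
    return np.round(out,1)
E
python3 - <<'E'
from h import *
from hgt import c0,Yp
for yp in(40,20):
    for z in(93,103,107):
        P=np.r_[c0+Yp*yp,z];print(yp,z,proj('side',P)[0].round(2),proj('top',P)[0].round(2))
S=lambda p:np.array(p)/8.-.44+[205,150]
T=lambda p:(np.array(p)-[400,0])/8.-.44+[225,145]
for s,t in (((118,248),(545,150)),((140,217),(585,158))): print(tri(T(t),S(s)))
E
```

```text
40 93 [221.98 180.  ] [248.08 164.56]
40 103 [221.77 178.03] [248.06 164.05]
40 107 [221.68 177.24] [248.05 163.84]
20 93 [224.92 176.01] [254.27 165.89]
20 103 [224.72 174.03] [254.29 165.39]
20 107 [224.64 173.24] [254.3  165.19]
(array([539.3014809 ,  16.3660373 , 108.27582018]), np.float64(1.2646845220109832))
(array([535.27959874,   0.57397881, 111.56266977]), np.float64(0.19295789214657785))
```

```bash
cat > pk.py <<'E'
from h import *
from hgt import *
def cen(g,x,y,r=2):
    # dark blob centroid relative to local bright level, iterated
    for _ in range(5):
        x0,y0=int(round(x)),int(round(y));w=g[y0-r:y0+r+1,x0-r:x0+r+1].astype(float)
        p=np.clip(np.percentile(w,75)-w,0,None);p[p<.35*p.max()]=0;yy,xx=np.mgrid[y0-r:y0+r+1,x0-r:x0+r+1];x,y=(p*xx).sum()/p.sum(),(p*yy).sum()/p.sum()
    return x,y
E
python3 - <<'E'
from pk import *
for t,pts in(('7',[(222,179.3),(225.1,175.2)]),('8',[(219.3,180.6),(222.1,176.7),(224.9,172.4)])):
    g=cv2.cvtColor(cv2.imread(f'pics/f_side{t}.png'),cv2.COLOR_BGR2GRAY)
    c=[cen(g,*p) for p in pts];print(t,np.round(c,2).tolist(),solve('side',c).tolist())
g=cv2.cvtColor(cv2.imread('pics/f_side8.png'),cv2.COLOR_BGR2GRAY);print(g[168:186,214:230])
E
```

```text
7 [[221.76, 179.1], [224.83, 175.15]] [[40.7, 98.3], [20.0, 97.4]]
8 [[218.8, 181.15], [221.7, 177.27], [224.59, 172.44]] [[59.1, 106.9], [39.9, 106.7], [19.8, 110.8]]
[[144 139 119 107 103 106 105 103 105 107 116 150 168 162 155 140]
 [140 128 109 105 106 106 103 105 104 107 129 158 168 166 162 148]
 [129 115 106 106 103 104 106 104 104 123 183 196 185 174 171 165]
 [115 106 103 106 104 104 104 105 116 167 214 226 208 188 183 181]
 [109 102 105 102 107 102 100 108 152 208 213 210 218 204 188 182]
 [106 105 103 103 107 107 108 140 207 209 172 147 161 181 191 174]
 [105 107 105 103 104 105 126 190 216 194 148 133 171 213 200 166]
 [105 106 105 106 107 117 170 219 235 234 218 200 217 215 186 159]
 [105 107 107 104 110 153 209 214 215 232 237 236 227 198 165 147]
 [106 107 108 110 140 204 206 171 151 173 212 232 211 170 150 128]
 [103 106 108 126 185 210 189 146 131 171 215 210 180 156 137 114]
 [104 105 117 168 215 230 228 212 195 215 216 188 161 143 122 108]
 [139 127 153 205 209 208 225 231 231 232 206 167 148 126 105 104]
 [212 201 213 208 172 150 168 207 227 211 174 153 134 112 102 103]
 [224 222 223 209 181 159 160 210 210 178 156 138 114 106 105 105]
 [224 224 224 221 217 215 216 217 196 169 147 123 108 104 105 104]
 [224 224 225 225 223 223 224 222 217 207 175 140 117 107 106 107]
 [224 225 223 225 224 225 224 223 223 222 216 203 174 144 127 119]]
```

Call:
play_rows:
  targets: "0.2 0 0 -2 0;0.2 0 0 -2 0;0.2 0 0 -2 0;0.2 0 0 -2 0;0.2 0 0 -1.5 0;0.2 0 0 0 0;0.4 0 0 0 0;0.4 0 0 0 0;0.4 0 0 0 0;0.4 0.7 3.5 0 0;0.4 0.7 3.4 0 0;0.4 0 0 0 0"

```text
time_s: 12.15
ee_pos: [530.6, -36.7, 79.4]
eef_rot: [1.393, 1.57, 1.192]
ft_force: [0.2, -0.2, -0.1]
opening: 34.2
```

Call:
play_rows:
  targets: "0.25 0 0 0 0;0.25 0 0 0 0;0.25 0 0 0 0;0.25 0 0 0 0;0.25 0 0 0 0;0.25 0 0 0 0"

```text
time_s: 12.65
ee_pos: [530.3, -37.7, 79.4]
eef_rot: [1.685, 1.57, 1.483]
ft_force: [-0.9, 0.6, 0.8]
opening: 21.4
```

```bash
python3 pic.py 9;python3 st.py;python3 zz.py 9
```

```text
12.75 [530.4 -37.9  79.4] jawyaw -11.57 xaxis [ 0.  0. -1.] open 21.5 F [-0.4  1.9 -0. ] T [0.37 0.08 0.  ]
```

View pics/w9.png

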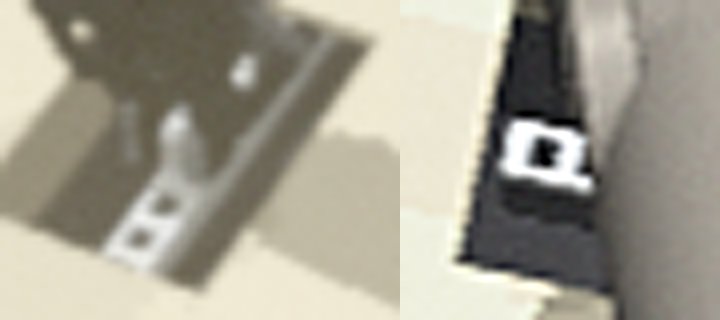

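Call:
play_rows:
  targets: "0.25 0 0 1 0;0.25 0 0 1 0;0.25 0 0 1.5 0;0.25 0 0 1.5 0;0.25 0 0 1.5 0;0.25 0 0 1.5 0;0.25 0 0 1 0;0.25 0 0 1 0;0.25 0 0 0 0"

```text
time_s: 13.5
ee_pos: [530.5, -38.1, 89.7]
eef_rot: [0.013, 1.57, -0.189]
ft_force: [0.3, -0.4, -0.8]
opening: 21.5
```

```bash
python3 pic.py 10;python3 st.py;python3 zz.py 10
```

```text
13.6 [530.4 -38.1  89.5] jawyaw -11.58 xaxis [ 0. -0. -1.] open 21.5 F [ 0.2 -0.6 -2. ] T [ 0.04 -0.04  0.04]
```

View pics/w10.png

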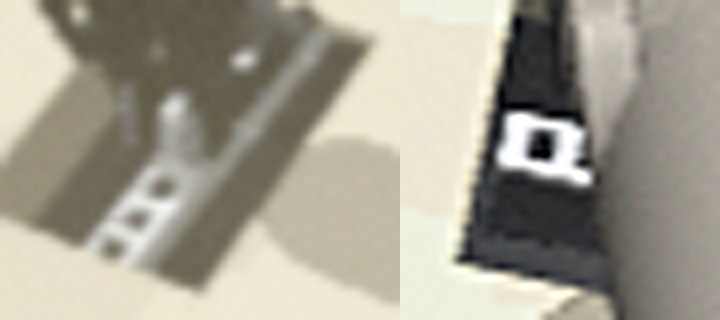

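```bash
python3 - <<'E'
from pk import *
def c(t,pts,r=1.6):
    g=cv2.cvtColor(cv2.imread(f'pics/f_side{t}.png'),cv2.COLOR_BGR2GRAY)[140:195,195:260]
    G=cv2.resize(g,None,fx=8,fy=8,interpolation=cv2.INTER_CUBIC);m=(G<178).astype('uint8')
    n,l,s,cc=cv2.connectedComponentsWithStats(m);o=[]
    for i in range(1,n):
        if 80<s[i,4]<900: o.append(cc[i]/8-.4375+[195,140])
    o=np.array(o); print(t,o.round(2).tolist()); return o
for t in('7','8','9','10'):
    o=c(t,0); o=o[(o[:,1]>168)&(o[:,1]<186)]; print(solve('side',o).tolist())
E
```

```text
7 [[236.76, 159.17], [224.95, 175.28], [221.92, 179.33]]
[[19.4, 96.1], [39.9, 96.3]]
8 [[195.95, 141.05], [225.0, 173.57], [221.81, 177.68], [219.15, 181.46]]
[[18.0, 103.4], [39.5, 104.3], [57.3, 103.5]]
9 [[195.95, 141.05], [225.44, 174.92], [222.0, 179.36]]
[[16.2, 94.7], [39.5, 95.7]]
10 [[195.95, 141.05], [225.07, 172.8], [221.63, 176.98], [218.57, 180.68]]
[[17.2, 106.4], [40.1, 108.4], [60.0, 110.3]]
```

Call:
play_rows:
  targets: "0.25 -0.1 -0.5 1.5 0;0.25 -0.1 -0.7 2 0;0.25 -0.2 -0.9 2 0;0.25 -0.2 -0.9 2 0;0.25 -0.2 -0.9 2 0;0.25 -0.2 -0.9 2 0;0.25 -0.2 -0.9 2 0;0.25 -0.2 -0.9 2 0;0.25 0 0 0 0"

```text
time_s: 14.35
ee_pos: [529.3, -45.1, 105.4]
eef_rot: [-0.192, 1.57, -0.395]
ft_force: [0.7, 0.4, -1.3]
opening: 22.0
```

```bash
python3 pic.py 11;python3 st.py;python3 v.py 11
```

```text
14.45 [529.  -44.8 105. ] jawyaw -11.59 xaxis [ 0. -0. -1.] open 21.7 F [-0.7  0.5 -2. ] T [ 0.1   0.01 -0.03]
```

View pics/v11.png

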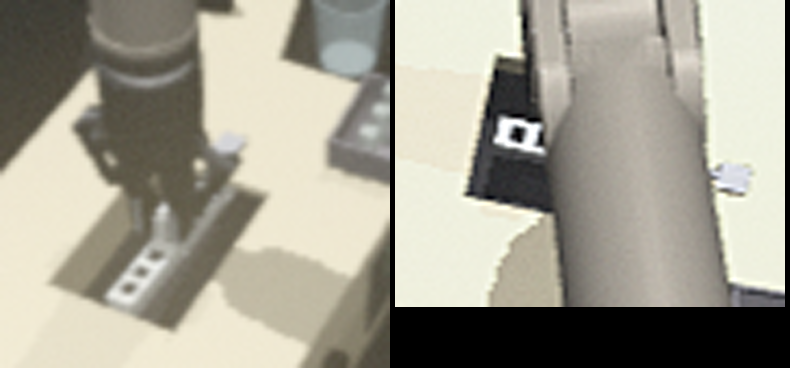

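```bash
cat > q.py <<'E'
from pk import *
import sys
t=sys.argv[1]
g=cv2.cvtColor(cv2.imread(f'pics/f_side{t}.png'),cv2.COLOR_BGR2GRAY)[130:195,195:260]
G=cv2.resize(g,None,fx=8,fy=8,interpolation=cv2.INTER_CUBIC)
for th in(178,160):
    n,l,s,cc=cv2.connectedComponentsWithStats((G<th).astype('uint8'))
    o=np.array([cc[i]/8-.4375+[195,130] for i in range(1,n) if 60<s[i,4]<900]).reshape(-1,2)
    r=solve('side',o)
    print(th,o.round(1).tolist(),r.tolist())
E
python3 q.py 11
```

```text
178 [[225.7, 168.2], [222.1, 172.4], [219.3, 176.1]] [[11.0, 123.0], [34.3, 125.5], [53.0, 125.9]]
160 [[225.6, 168.4], [222.2, 172.4], [219.3, 176.1]] [[11.5, 122.7], [34.1, 125.4], [53.1, 125.9]]
```

Call:
play_rows:
  targets: "0.25 0.2 1 -2 0;0.25 0.2 1 -2 0;0.25 0.2 1 -2 0;0.25 0.2 1 -2 0;0.25 0.1 0.5 -2 0;0.25 0 0 -2 0;0.253 0 0 0 0;0.253 0 0 0 0;0.256 0 0 0 0;0.256 0 0 0 0"

```text
time_s: 15.28
ee_pos: [530.0, -40.4, 93.1]
eef_rot: [-0.234, 1.57, -0.436]
ft_force: [-0.4, 0.4, -0.8]
opening: 21.8
```

Call:
play_rows:
  targets: "0.256 0 0 1 0;0.256 0 0 1 0;0.256 0 -0.5 2 0;0.256 0 -0.5 2 0;0.256 0 -0.5 1 0;0.256 0 0 0 0"

```text
time_s: 15.78
ee_pos: [530.2, -41.9, 100.4]
eef_rot: [0.088, 1.57, -0.114]
ft_force: [0.5, -0.2, -0.3]
opening: 22.1
```

```bash
python3 pic.py 12;python3 st.py;python3 q.py 12
```

```text
15.88 [529.9 -41.7 100. ] jawyaw -11.58 xaxis [ 0.  0. -1.] open 21.7 F [-0.1  0.3 -1.5] T [ 0.04 -0.02  0.05]
178 [[225.0, 169.7], [221.3, 173.4], [218.3, 176.8]] [[15.5, 120.3], [39.9, 126.1], [59.1, 128.7]]
160 [[224.9, 169.8], [221.4, 173.4], [218.3, 176.8]] [[16.5, 120.4], [39.4, 125.4], [58.8, 128.2]]
```

Call:
play_rows:
  targets: "0.256 0 -0.5 1 0;0.256 -0.1 -0.7 1.5 0;0.256 -0.1 -0.7 2 0;0.256 -0.1 -0.7 2 0;0.256 -0.1 -0.7 2 0;0.256 -0.1 -0.7 2 0;0.256 -0.1 -0.5 1.5 0;0.256 0 0 1 0;0.256 0 0 0 0"

```text
time_s: 16.63
ee_pos: [529.4, -46.3, 113.2]
eef_rot: [0.022, 1.57, -0.18]
ft_force: [0.1, -0.2, -0.9]
opening: 22.1
```

```bash
python3 pic.py 13;python3 st.py;python3 q.py 13;python3 v.py 13
```

```text
16.73 [529.3 -46.1 112.9] jawyaw -11.57 xaxis [ 0.  0. -1.] open 21.8 F [ 1.   0.  -1.1] T [ 0.04 -0.04  0.01]
178 [[221.4, 169.2], [218.5, 171.9]] [[36.5, 143.1], [54.7, 147.8]]
160 [[224.9, 166.1], [221.4, 169.2], [218.5, 171.9]] [[14.6, 136.7], [36.3, 142.9], [54.8, 147.8]]
```

View pics/v13.png

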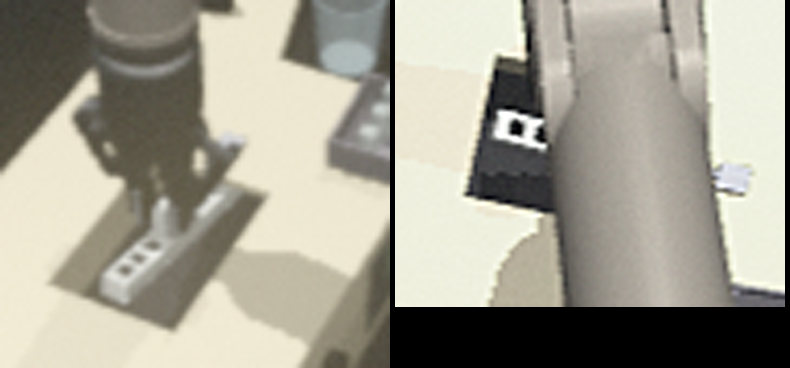

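Call:
play_rows:
  targets: "0.256 -0.1 -0.5 1 0;0.256 -0.1 -0.5 1.5 0;0.256 -0.1 -0.5 2 0;0.256 -0.1 -0.5 2 0;0.256 0 -0.5 1.5 0;0.256 0 0 0 0;0.2 0 0 0 0;0.2 0 0 0 0;0.2 0 0 0 0;0.2 0 0 0 0"
  grip_force: 40

```text
time_s: 17.57
ee_pos: [528.9, -48.6, 120.9]
eef_rot: [1.363, 1.571, 1.161]
ft_force: [1.1, -0.1, -1.6]
opening: 20.4
```

```bash
python3 pic.py 14;python3 st.py;python3 q.py 14;python3 v.py 14
```

```text
17.67 [528.9 -48.6 120.9] jawyaw -11.57 xaxis [ 0.  0. -1.] open 20.1 F [ 0.4  0.3 -0.8] T [ 0.12 -0.08  0.07]
178 [[221.5, 166.6], [218.5, 169.1]] [[34.3, 153.4], [52.6, 159.2]]
160 [[224.8, 163.9], [221.6, 166.6], [218.5, 169.1]] [[13.3, 146.4], [33.8, 152.6], [52.6, 159.1]]
```

View pics/v14.png

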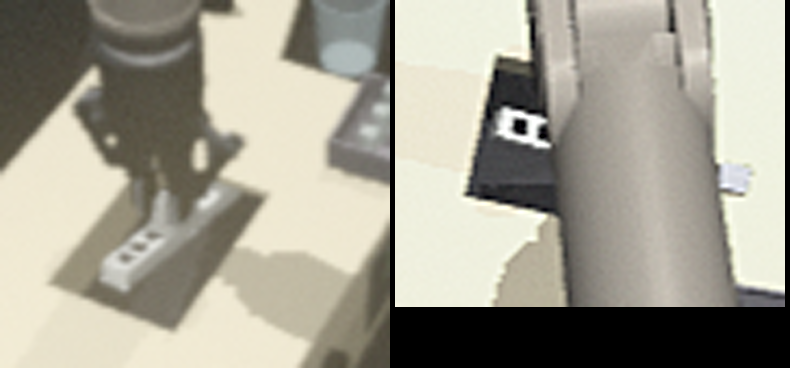

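Call:
play_rows:
  targets: "0.2 0.6 2.9 1.5 0;0.2 1 4.9 2 0;0.2 1.4 6.9 2.5 0;0.2 1.4 6.9 2.5 0;0.2 1.4 6.9 2.5 0;0.2 1.4 6.9 2.5 0;0.2 1.4 6.9 2.5 0;0.2 0.6 2.9 1 0;0.2 0 0 0 0"

```text
time_s: 18.42
ee_pos: [538.5, -1.8, 138.4]
eef_rot: [0.857, 1.57, 0.657]
ft_force: [-0.2, 0.2, -2.6]
opening: 20.3
```

```bash
python3 pic.py 15;python3 st.py;python3 q.py 15;python3 v.py 15
```

```text
18.52 [538.   -3.7 137.9] jawyaw -11.57 xaxis [-0.    -0.001 -1.   ] open 20.4 F [-0.1 -0.3 -2.6] T [0.05 0.03 0.03]
178 [[213.7, 172.4], [210.5, 174.8], [258.8, 193.4]] [[80.7, 171.1], [98.6, 177.8], [-250.5, -302.8]]
160 [[217.3, 169.7], [213.8, 172.4], [210.5, 174.8]] [[59.8, 163.5], [80.2, 170.5], [98.5, 177.7]]
```

View pics/v15.png

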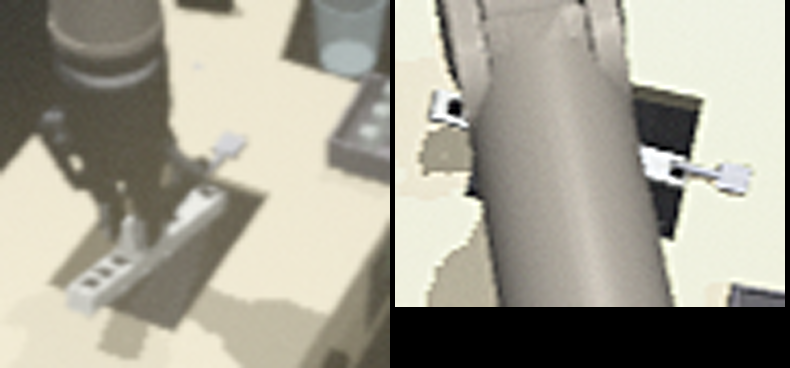

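Call:
play_rows:
  targets: "0.2 0.6 2.9 1.3 0;0.2 1.2 5.9 2.5 0;0.2 1.4 6.9 3 0;0.2 1.4 6.9 3 0;0.2 1.4 6.9 3 0;0.2 1.4 6.9 3 0;0.2 1 4.9 3 0;0.2 0.6 2.9 4 0;0.2 0 0 5 0;0.2 0 0 6 0;0.2 0 0 4 0;0.2 0 0 0 0"

```text
time_s: 19.52
ee_pos: [547.9, 40.2, 177.1]
eef_rot: [0.086, 1.568, -0.117]
ft_force: [0.3, 0.1, -1.6]
opening: 19.9
```

```bash
python3 pic.py 16;python3 st.py;python3 v.py 16
```

```text
19.62 [547.2  40.1 175.9] jawyaw -11.63 xaxis [ 0. -0. -1.] open 20.1 F [ 0.2 -0.  -1.9] T [ 0.09  0.02 -0.02]
```

View pics/v16.png

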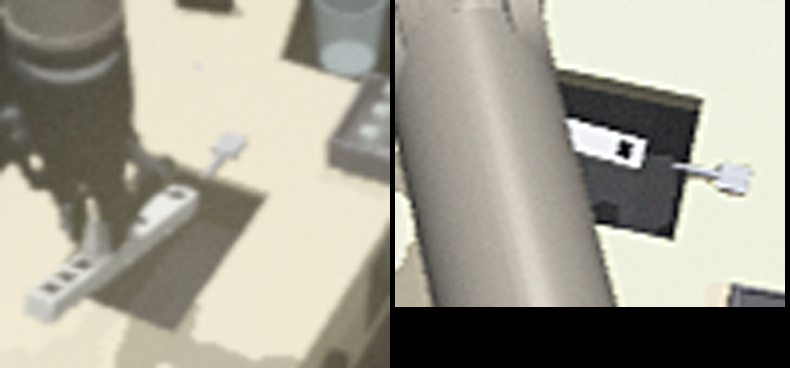

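Call:
play_rows:
  targets: "0.2 0 0 3 0;0.2 0 0 7 0;0.2 0 0 12 0;0.2 0 0 15 0;0.2 0 0 16 0;0.2 0 0 16 0;0.2 0 0 16 0;0.2 0 0 14 0;0.2 0 0 10 0;0.2 0 0 7 0;0.2 0 0 4 0;0.2 0 0 0 0"

```text
time_s: 20.62
ee_pos: [547.3, 40.8, 296.3]
eef_rot: [0.323, 1.57, 0.121]
ft_force: [0.7, 0.5, -1.6]
opening: 19.9
```

Call:
play_rows:
  targets: "0.2 0 0 0 0;0.2 0 0 0 0;0.2 0 0 0 0;0.2 0 0 0 0;0.2 0 0 0 0;0.2 0 0 0 0"

```text
time_s: 21.12
ee_pos: [546.9, 40.6, 295.4]
eef_rot: [-2.818, 1.57, -3.02]
ft_force: [0.8, 0.2, -1.3]
opening: 20.0
```

```bash
python3 pic.py 17;python3 st.py; python3 - <<'E'
import cv2,numpy as np
a=cv2.imread('pics/f_side17.png')[80:260,110:320];b=cv2.imread('pics/f_top17.png')[80:240,160:340]
cv2.imwrite('pics/v17.png',np.vstack([cv2.resize(a,(400,343),interpolation=2),cv2.resize(b,(400,356)[:2],interpolation=2)])[:600] if 0 else np.hstack([cv2.resize(a,(400,343),interpolation=2),cv2.resize(b,(386,343),interpolation=2)]))
E
```

```text
21.22 [547.   40.7 295.6] jawyaw -11.58 xaxis [-0.  0. -1.] open 20.0 F [-0.9  0.3 -1.6] T [ 0.01  0.04 -0.03]
```

View pics/v17.png

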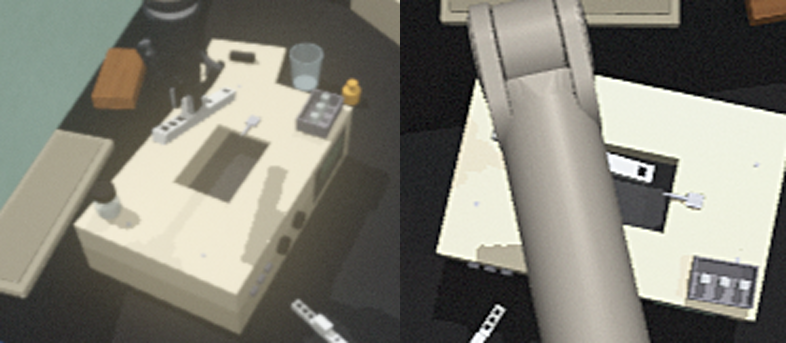

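```bash
python3 - <<'E'
from h import *
print(tri([273.3,159.8],[227.4,130.2]))
a=capture('side').astype(int);b=cv2.imread('pics/f_side17.png')[:,:,::-1].astype(int)
d=np.abs(a-b).sum(2);print('diff',d.max(),(d>60).sum())
t0=cv2.imread('pics/top0.png').astype(int);t1=cv2.imread('pics/f_top17.png').astype(int)
for n,(x,y) in dict(tray=(310,211),weight=(370,223),beaker=(382,189),amber=(106,144),driver=(114,213)).items():
    q=np.abs(t0-t1)[y-14:y+14,x-16:x+16].sum(2);print(n,(q>120).sum())
E
python3 st.py
```

```text
(array([527.92901608, -70.77823775, 254.22428954]), np.float64(5.002791926153808))
diff 74 1
tray 0
weight 0
beaker 0
amber 0
driver 0
21.27 [547.   40.7 295.6] jawyaw -11.58 xaxis [-0. -0. -1.] open 20.6 F [-0.4 -0.5 -2.9] T [0.06 0.   0.02]
```

```bash
python3 - <<'E'
from h import *
a=cv2.imread('pics/side0.png').astype(int);b=cv2.imread('pics/f_side17.png').astype(int)
print('jar diff',(np.abs(a-b)[172:200,152:180].sum(2)>120).sum())
print(job_done())
E
```

```text
jar diff 0
the job is handed in; nothing more can be done
None
```

I took the cell bar out of the well and handed the job in at about 21 s. The gripper still holds the bar, motionless, above the deck.

**What I did**
- **Slide:** I slid the bar until its spot was about 1 mm from under the pointer tip in the clear top view. I then let go and let it rest there for more than a second.
- **Tilt:** I gripped the block near its +y edge with a light grip, so the bar turned in the jaws and the far end rose to about 18° while the near end stayed down.
- **Draw out:** I tightened the grip to 40 N, drew the bar out slantwise to +y and up past the pointer, and raised it.

**Last checks**
- The near pocket measures about z = 254 mm, with a 5 mm mismatch between the two views. I estimate the bar's lowest edge at about 225 mm, and 160 mm is needed.
- Two pictures taken 0.1 s or less apart differ in only one pixel, so the bar is still.
- The image areas around the jar, tray, weight, beaker, amber bottle and driver are unchanged. I did not check the well cover the same way, but nothing went near it.

**What went wrong**
- The first close was too high, because the fingertips sit higher than I assumed, and it closed on nothing above the block.
- The first trial lift at 20 N raised both ends level by about 9 mm instead of tilting the bar. I set it back down, and it rested only about half a second before I lifted again.
- During the second trial the tilt stalled at about 4°, and I estimate the near end came up about 15 mm. I lowered the bar partway and loosened the grip, and after that it tilted properly.

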